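# Tip the stick power bank out of the tall desk box and lay it in the charging tray

### The arm

A 7-joint arm with a two-finger parallel gripper is mounted at the origin on the work surface. World frame = base frame: x ahead of the robot, y to its left, z up, the work surface at z = 0. Lengths are in m, angles in rad, forces in N, time in s.
With the tool pointing down it reaches from about 0.425 to 0.95 m from the base axis. Payload 4.7 kg.
Tool frame: the origin (TCP) lies at the very end of the fingers, on their centre line; the grasp point (between the pads) lies 19 mm behind it; z points along the fingers, y is the direction in which the jaws open and shut (so a half turn about z gives the same grasp; the last joint's range is limited). The gripper opens to 85 mm and grips with 20 to 120 N. Pads are 22 mm wide; open, the fingers measure 114 mm over their backs; the gripper's body (76 mm by 85 mm) begins 54 mm behind the grasp point. The pads swing forward as they close: fully open they stand 13 mm farther back than shut.
Start: joints at [1.105, 0.469, -0.049, 1.532, 0.024, 1.141, -0.082], TCP at [0.286, -0.612, 0.207] pointing down, gripper open.
Joint ranges: [-2.59, 2.59], [-0.33, 1.99], [-1.39, 1.29], [0.1, 2.45], [-1.04, 4.18], [0.21, 1.99], [-2.66, 2.66]. Speed limits (rad/s): [2.57, 2.57, 3.14, 3.14, 3.14, 3.14, 3.14].

### API

Orientations are given as [roll, pitch, yaw] about the fixed x, y, z axes, in that order (R = Rz(yaw) Ry(pitch) Rx(roll)).
In Python, from rig import env gives the robot as it stands. Calls block until the motion is done:
- env.move_pose(position, orientation): joint-space move of the TCP to a pose.
- env.servo_line(position, rot=None, velocity=0.15, max_force=None): straight line of the TCP; rot=None keeps the orientation; velocity is the mean speed in m/s. With max_force (N) it stops when the force on the tool has changed by that much, and returns True; else False.
- env.movej(angles): joint-space move.
- env.gripper_open() and env.clamp(grasp_force=None): open the fingers fully, or close them until they stop; grasp_force is the grip in N (None keeps the last).
- env.hold(seconds).
- env.ik(position, orientation): joint angles nearest the present ones, or None.
- env.sense(): the state.
- env.read_camera(name): name is "scene" or "top"; returns a dict with "image" (384x512x3 uint8, blue, green, red), "vertical_fov" (degrees; the focal length in pixels is half the picture's height over the tangent of half this angle, whatever the lens; pixels are square), "cx", "cy" (the principal point, pixels), "R" (3x3) and "t" (3): a world point X has camera coordinates R X + t. Camera axes: x right, y down, z forward; pixel columns grow to the right and rows downward; lengths in m; the calibration is good to about 2 mm. A picture is of the moment at which its call begins. There is no depth.
A pose or a line that the arm cannot do raises env.PlanningError and nothing moves.
- env.hand_in(): hands the job in, once; it reports no verdict.
The state is a dict: "t": time; "joints": joint angles; "qd": joint speeds; "joint_efforts": joint torques, N m; "tool_pos": TCP position; "eef_rot": TCP orientation; "force": force on the tool from outside, world axes, zero at the start; "ft_torque": the same for the moment, N m; "width": finger opening in m.
Only numpy, scipy, OpenCV 4.12 (cv2) and the standard library are available. Lean on these libraries where they do the work, as an engineer would, in place of code of your own. Each camera call takes 0.05 s, during which the arm holds its last target.

### The job

The small stick-shaped power bank has dropped to the bottom of the tall, narrow square desk box on the reading-room table, too deep to grip. Tip the box so that the power bank slides out without a hard drop, then lay it flat inside the low-rimmed white charging tray, lengthwise. Do not let the box topple, leave it empty on the table (flat on its side or standing, clear of the tray), and leave the other things where they are.

Things in the scene. Friction and masses are not known exactly. Their poses are not given: they have to be found in the camera images.
- holder: the tall desk box: grey plastic, 54 x 54 outside, 160 tall, open top, walls 3 thick, floor 4 thick, 0.18 kg. The +x and -x walls have a sight slot 12 wide. Stands upright left or right of the middle, yaw within 0.4 rad. Origin at the centre of its underside, z towards its mouth, x and y square to its walls. Smooth inside: the power bank slides once the mouth points 30 degrees or more below level
- holder_mouth (a point): centre of the box's open mouth, 160 along z from its underside
- holder_mid (a point): the middle of the box, 80 along z from its underside; 27 above the table when the box lies on a side, 80 when it stands
- powerbank: the stick power bank: black square bar with a metal end, 24 x 24 x 80, about 0.09 kg, standing at the bottom of the tall box at the start. Origin at its centre, z along its length
- tray: the charging tray: white, fixed to the table, on the other side of the middle from the box; 126 (x) x 62 (y) outside, floor 5 thick, rim 7 wide with its top 11 above the table, so 112 x 48 inside. Origin at the centre of its underside, x lengthwise, z up. The power bank lying in it has its centre 17 above the table
- phone: bystander: black phone, 150 x 72 x 9, lying flat; origin at the centre of its underside
- lantern: bystander: black upright cylindrical lantern, diameter 68, 160 tall; origin at the centre of its underside
- tape_roll: bystander: cardboard-pale roll of tape lying flat, outer diameter 90, inner 72, 25 high; origin at the centre of its underside
- pen_cup: bystander: short round dark metal cup with three pens in it, diameter 72, 85 tall (pens to about 160); origin at the centre of its underside
- flat_powerbank: bystander: large flat black power bank, 140 x 70 x 24, lying flat (not the one to move); origin at the centre of its underside
- mug: bystander: white mug, diameter 80, 92 tall; origin at the centre of its underside

How it is judged:
At the end, for the whole second after the job is handed in: The power bank lies flat, at rest, lengthwise (0.4 rad) inside the tray, its centre within 18 mm along and 15 mm across of the tray's, at most 21 mm above the table. The box rests flat on the table, on a side or standing (0.06 rad), touching neither tray nor power bank (x of powerbank in the frame of tray between -0.018 and 0.018 m and y of powerbank in the frame of tray between -0.015 and 0.015 m and z of powerbank in the frame of tray below 0.021 m and angle between the z axis of powerbank and the x axis of tray, either way round below 0.4 rad and linear speed of each of powerbank, holder below 0.02 m/s and angular speed of each of powerbank, holder below 0.2 rad/s and contact force between holder and tray below 0.05 N and contact force between holder and powerbank below 0.05 N and ((angle between holder's own z axis and vertical below 0.06 rad and height (world z) of holder_mid below 0.085 m) or (angle between holder's own z axis and vertical between 1.51 and 1.63 rad and height (world z) of holder_mid below 0.033 m))).
It fails at once if the power bank is dropped hard or flung (faster than 1.5 m/s, a fall of about 11 cm) (linear speed of powerbank above 1.5 m/s).
It fails at once if the box is let topple (turns faster than 6 rad/s) (angular speed of holder above 6 rad/s).
It fails at once if another thing on the table is pushed more than 3 cm from its place (distance of any of phone, lantern, tape_roll, pen_cup, flat_powerbank, mug from where it was at the start of the episode above 0.03 m).
It also fails if it takes over 67 s, if anything falls off the work surface, if the arm or the gripper's body presses on something with over 40 N, if the wrist force passes 120 N, or if a joint passes its speed limit or range.

## Working session

There is one attempt and no reset: what is moved stays moved. The work goes in short steps, each a Python script; the robot and the scene stay as the last script left them, time stands still between calls to the robot, and variables do not carry over. Pictures are saved under pics/ and viewed, and the job is handed in when it is done.

```bash
ls; mkdir -p pics; python3 - <<'E'
from rig import env
import cv2
s=env.sense(); print(s)
for n in("scene","top"):
    c=env.read_camera(n); cv2.imwrite(f"pics/{n}0.png",c["image"]); print(n,c["vertical_fov"],c["cx"],c["cy"],c["R"],c["t"])
E
```

```text
pics
{'t': 0.0, 'joints': array([ 1.10511129,  0.46943504, -0.04859921,  1.53366655,  0.0240692 ,
        1.14095765, -0.08232343]), 'qd': array([ 0.00148462,  0.0017824 , -0.00089284, -0.00037929, -0.00014249,
       -0.00036187, -0.00129798]), 'joint_efforts': array([ 1.00419627e-04, -5.10311830e+01, -4.63395962e-02, -2.37714082e+01,
        1.07138569e-02,  7.63088377e-03,  1.70664165e-06]), 'tool_pos': array([ 0.28530875, -0.6110707 ,  0.20617735]), 'eef_rot': array([-3.13971048e+00,  3.67831542e-05,  4.36783605e-01]), 'force': array([ 0.36139987, -0.00742858,  0.50960726]), 'ft_torque': array([-0.01938159, -0.02852061, -0.02454577]), 'width': 0.08560473152590826}
scene 43.38913615837766 246.59373236104886 190.37488323659576 [[-0.69548868  0.71847715  0.00927809]
 [ 0.60123967  0.58897588 -0.54001692]
 [-0.39345439 -0.3699973  -0.84160302]] [ 0.39174523 -0.24190683  1.89826743]
top 43.883343817679176 260.784044132194 190.08287518795257 [[ 0.02391373 -0.99969075  0.0068216 ]
 [-0.99306471 -0.02453981 -0.11497948]
 [ 0.11511132 -0.0040247  -0.99334444]] [-0.00777133  0.52090419  1.44458052]
```

View pics/scene0.png

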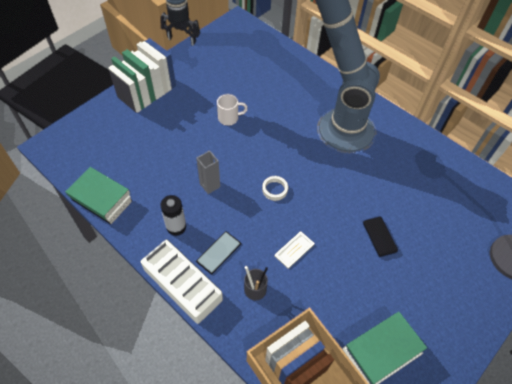

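View pics/top0.png

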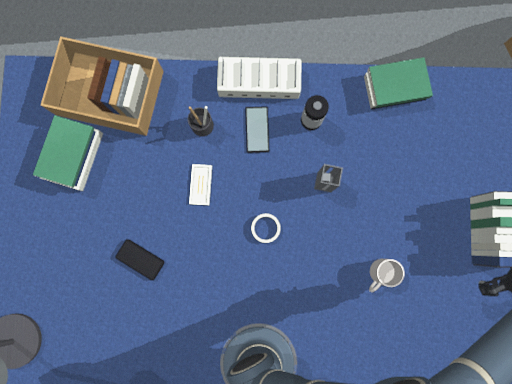

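The tall box is at about (330,178) in the top view, with the tray at (200,185). The tape roll is between them and slightly nearer the base, the phone at (257,130), the lantern at (315,112) and the pen cup at (201,122). I'll zoom in and measure the box and tray.

```bash
cat > h.py <<'E'
from rig import env
import cv2, numpy as np
def cam(n):
    c=env.read_camera(n); c["f"]=192/np.tan(np.radians(c["vertical_fov"]/2)); return c
def ray(c,u,v,z):
    d=np.array([(u-c["cx"])/c["f"],(v-c["cy"])/c["f"],1.]); R=np.array(c["R"]);o=-R.T@c["t"];d=R.T@d
    return o+d*(z-o[2])/d[2]
def proj(c,X):
    p=np.array(c["R"])@X+c["t"]; return p[:2]/p[2]*c["f"]+[c["cx"],c["cy"]]
def crop(c,x0,y0,w,h,k,fn):
    cv2.imwrite(fn,cv2.resize(c["image"][y0:y0+h,x0:x0+w],None,fx=k,fy=k,interpolation=cv2.INTER_CUBIC))
E
python3 - <<'E'
from h import *
c=cam("top"); crop(c,160,130,200,80,4,"pics/t1.png")
s=cam("scene"); crop(s,185,140,70,60,8,"pics/s1.png")
im=c["image"]; m=(im.min(2)>150).astype(np.uint8); m[:160]=0;m[210:]=0;m[:,:180]=0;m[:,225:]=0
m=cv2.morphologyEx(m,cv2.MORPH_CLOSE,np.ones((5,5)))
k=max(cv2.findContours(m,0,1)[0],key=cv2.contourArea); b=cv2.boxPoints(cv2.minAreaRect(k.astype(np.float32)))
P=np.array([ray(c,*q,0.011) for q in b])
print(b.round(1).tolist(),P.round(3),P.mean(0),np.linalg.norm(np.diff(P,axis=0),axis=1))
E
```

```text
[[188.39999389648438, 203.6999969482422], [191.5, 163.0], [212.10000610351562, 164.60000610351562], [209.0, 205.3000030517578]] [[0.475 0.23  0.011]
 [0.604 0.225 0.011]
 [0.6   0.16  0.011]
 [0.471 0.165 0.011]] [0.53743043 0.19501885 0.011     ] [0.12888463 0.06504152 0.1288637 ]
```

View pics/t1.png

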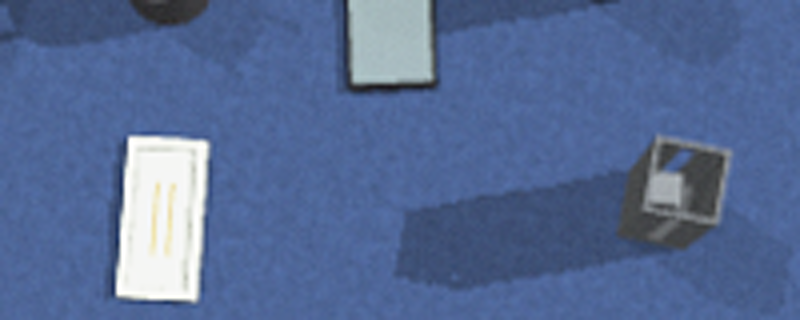

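View pics/s1.png

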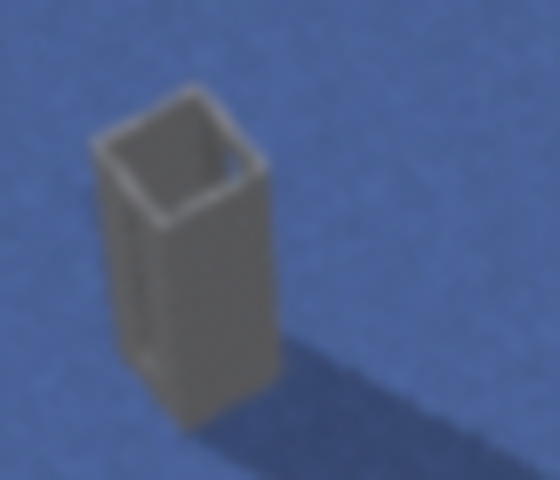

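```bash
python3 - <<'E'
from h import *
c=cam("top");s=cam("scene")
T=np.array([(658,137),(731,151),(718,224),(644,212)])/4+[160,130]-.375
S=np.array([(197,85),(268,165),(166,227),(93,145)])/8+[185,140]-.44
for cc,Q in((c,T),(s,S)):
    P=np.array([ray(cc,*q,.16) for q in Q]); d=np.diff(np.vstack([P,P[:1]]),axis=0)
    print(P[:,:2].round(3).tolist(),P.mean(0).round(4),np.linalg.norm(d,axis=1).round(3),np.degrees(np.arctan2(d[:,1],d[:,0])).round(1))
# bottom corners scene
for q in ((185,430),(280,378),(125,355)): print(ray(s,q[0]/8+185-.44,q[1]/8+140-.44,0).round(3))
for q in ((620,235),(688,248)): print(ray(c,q[0]/4+160-.375,q[1]/4+130-.375,0).round(3))
# IK tests
B=np.array([.56,-.2])
from scipy.spatial.transform import Rotation as Ro
def rot(yaw,p): # tool dir pitched p below horizontal along yaw, jaw horizontal
    z=np.array([np.cos(p)*np.cos(yaw),np.cos(p)*np.sin(yaw),-np.sin(p)])
    y=np.array([-np.sin(yaw),np.cos(yaw),0]); x=np.cross(y,z)
    return np.column_stack([x,y,z])
for flip in (1,-1):
  for yaw in np.radians([-40,-30,-20,-10,0,10,20]):
    r=[]
    for p in np.radians([0,10,20,30,45]):
      M=rot(yaw,p)
      M=M*np.array([flip,flip,1])
      q=env.ik([.56,-.2,.1],Ro.from_matrix(M).as_euler("xyz")); r.append(None if q is None else np.round(q,2).tolist())
    print(flip,round(np.degrees(yaw)),r)
E
```

```text
[[0.585, -0.173], [0.576, -0.225], [0.524, -0.216], [0.531, -0.163]] [ 0.5543 -0.194   0.16  ] [0.053 0.053 0.053 0.055] [-99.6 170.3  82.1  -9.9]
[[0.528, -0.213], [0.536, -0.161], [0.588, -0.168], [0.58, -0.221]] [ 0.558  -0.1907  0.16  ] [0.052 0.052 0.053 0.053] [ 81.   -8.  -98.1 171.1]
[ 0.587 -0.171  0.   ]
[ 0.538 -0.16   0.   ]
[ 0.579 -0.22   0.   ]
[ 0.534 -0.165  0.   ]
[ 0.525 -0.219  0.   ]
1 -40 [None, None, None, None, [0.14, 0.35, -0.14, 2.36, 1.98, 0.55, -0.97]]
1 -30 [None, None, None, None, [0.3, 0.34, -0.22, 2.39, 2.31, 0.48, -1.06]]
1 -20 [None, None, None, None, [1.17, 0.62, -1.17, 2.37, 2.17, 0.7, -0.46]]
1 -10 [None, None, None, None, [1.28, 0.63, -1.16, 2.36, 2.3, 0.52, -0.36]]
1 0 [None, None, None, None, [1.37, 0.65, -1.16, 2.32, 2.4, 0.33, -0.24]]
1 10 [[1.74, 1.62, -1.21, 2.37, 3.81, 0.53, -0.43], [1.67, 1.36, -1.21, 2.4, 3.59, 0.57, -0.48], [1.6, 1.12, -1.2, 2.4, 3.4, 0.51, -0.56], [1.54, 0.91, -1.19, 2.37, 3.21, 0.38, -0.6], [1.51, 0.8, -1.29, 2.27, 1.94, 0.27, 0.47]]
1 20 [[0.42, 1.03, 0.44, 2.33, 4.17, 1.98, -1.63], [1.72, 1.36, -1.22, 2.29, 4.06, 0.
[... 410 characters left out ...]
.15, 0.52, -0.97, 2.36, 2.5, 0.42, 2.52]]
-1 0 [None, None, None, None, [1.25, 0.54, -0.97, 2.33, 2.8, 0.26, 2.44]]
-1 10 [[0.42, 1.02, 0.33, 2.43, 3.95, 1.97, 1.58], [1.54, 1.16, -1.01, 2.4, 3.84, 0.74, 2.3], [1.6, 1.12, -1.2, 2.4, 3.4, 0.51, 2.58], [1.54, 0.91, -1.19, 2.37, 3.21, 0.38, 2.54], [1.14, 0.48, -0.73, 2.28, 4.12, 0.22, 1.28]]
-1 20 [[0.42, 1.03, 0.44, 2.33, 4.17, 1.98, 1.52], [1.72, 1.36, -1.22, 2.29, 4.06, 0.29, 2.24], [1.66, 1.15, -1.21, 2.29, 3.87, 0.24, 2.23], [1.54, 0.87, -1.1, 2.28, 4.11, 0.23, 1.76], [1.57, 0.91, -1.36, 2.2, 1.31, 0.27, -1.83]]<sys>:0: UserWarning: Gimbal lock detected. Setting third angle to zero since it is not possible to uniquely determine all angles.
```

```bash
cat >> h.py <<'E'
from scipy.spatial.transform import Rotation as Ro
BOX=np.array([.556,-.192,0]); BY=np.radians(-9)
TRAY=np.array([.537,.195,0]); TY=-.04
def eul(M):
    import warnings; warnings.simplefilter("ignore"); return Ro.from_matrix(M).as_euler("xyz")
def Rz(a): return Ro.from_euler("z",a).as_matrix()
def toolin(k,p,flip):
    "tool frame in box frame: direction k*90deg yaw, pitched p below level"
    a=k*np.pi/2
    z=np.array([np.cos(p)*np.cos(a),np.cos(p)*np.sin(a),-np.sin(p)]); y=np.array([-np.sin(a),np.cos(a),0])
    return np.column_stack([np.cross(y,z),y,z])*np.array([flip,flip,1])
def tcp(Rb,ob,G,h): # box pose -> tcp pose
    M=Rb@G; return ob+Rb@np.array([0,0,h])+.019*M[:,2],M
def pourbox(s,th,j,mx=-.01,lip=.022):
    "box pose pouring: mouth towards s*tray x, th below level, roll j*90"
    tx=Rz(TY)[:,0]*s; z=tx*np.cos(th)-np.array([0,0,np.sin(th)]); y=np.cross([0,0,1],tx); x=np.cross(y,z)
    Rb=np.column_stack([x,y,z])@Rz(j*np.pi/2)
    m=TRAY+tx*mx; m=m+[0,0,lip+.027*np.cos(th)]
    return Rb,m-z*.16
def minz(P,M):
    pts=[P-M[:,2]*b+M[:,0]*sx+M[:,1]*sy for b in(.073,.17) for sx in(-.043,.043) for sy in(-.043,.043)]
    return min(q[2] for q in pts)
E
cat > scan.py <<'E'
from h import *
import itertools
for k,pd,flip in itertools.product(range(4),(0,15,30,45,60),(1,-1)):
    p=np.radians(pd); h={0:.085,15:.095,30:.11,45:.125,60:.125}[pd]; G=toolin(k,p,flip)
    P,M=tcp(Rz(BY),BOX,G,h)
    if minz(P,M)<.01: continue
    q=env.ik(P,eul(M))
    if q is None: continue
    for s,j in itertools.product((1,-1),range(4)):
        P2,M2=tcp(*pourbox(s,np.radians(38),j),G,h)
        if minz(P2,M2)<.005: continue
        q2=env.ik(P2,eul(M2))
        if q2 is None: continue
        P3,M3=tcp(*pourbox(s,np.radians(0),j,lip=.08),G,h)
        q3=env.ik(P3,eul(M3))
        print(k,pd,flip,"|",s,j,np.round(M2[:,2],2),round(minz(P2,M2),3),"\n   ",np.round(q,2),np.round(q2,2),None if q3 is None else np.round(q3,2))
E
python3 scan.py
```

```text
0 45 1 | -1 0 [ 0.99 -0.04 -0.12] 0.029 
    [ 1.27  0.6  -1.16  2.34  2.27  0.47 -0.34] [-0.74  0.96 -0.05  2.44  2.33  1.66  1.41] [-0.88  0.41  0.32  2.32  2.16  0.39  1.97]
0 45 -1 | -1 0 [ 0.99 -0.04 -0.12] 0.029 
    [ 1.14  0.49 -0.97  2.34  2.47  0.38  2.54] [-0.74  0.96 -0.05  2.44  2.33  1.66 -1.73] [ 0.19  0.61 -0.99  2.26  1.9   0.94 -0.65]
1 0 1 | 1 0 [ 0.04  1.   -0.  ] 0.029 
    [ 0.75  1.09 -0.05  1.56 -1.04  1.8  -2.02] [ 0.92  1.3  -0.97  2.11 -0.89  0.75  2.01] [ 1.07  1.48 -1.19  2.15 -0.52  0.56  2.31]
1 0 1 | 1 2 [-0.04 -1.    0.  ] 0.029 
    [ 0.75  1.09 -0.05  1.56 -1.04  1.8  -2.02] [-0.84  1.07 -0.05  1.6   0.73  1.96  0.94] [-0.86  1.03 -0.05  1.64  0.71  1.97  0.27]
1 0 1 | 1 3 [-0.62  0.02 -0.79] 0.106 
    [ 0.75  1.09 -0.05  1.56 -1.04  1.8  -2.02] [ 0.2   0.87 -0.86  1.62  0.23  1.45  0.81] [ 0.42  0.67 -1.25  2.03  0.77  1.02  0.32]
1 0 1 | -1 0 [-0.04 -1.   -0.  ] 0.029 
    [ 0.75  1.09 -0.05  1.56 -1.04  1.8  -2.02] [-1.3   1.59  1.24  1.36  0.05  1.56 -2.56] [-0.9   1.18  0.32  1.3   0.76  1.87 -2.46]
1 0 1 | -1 2 [0.04 1.   0.  ] 0.029 
    [ 0
[... 6663 characters left out ...]
 1 1 [-0.93  0.04 -0.37] 0.054 
    [ 0.48  0.97 -1.    1.85  1.4   1.93  1.92] [-0.15  1.04 -0.24  1.34 -0.22  1.89 -1.96] [-0.    0.67 -0.52  1.68  0.05  1.32 -2.13]
3 30 -1 | -1 1 [ 0.93 -0.04 -0.37] 0.054 
    [ 0.48  0.97 -1.    1.85  1.4   1.93  1.92] [-0.35  0.75 -0.43  2.42  2.36  1.37 -1.34] [ 0.27  0.6  -1.01  2.09  1.42  0.77 -0.14]
3 45 1 | -1 1 [ 0.99 -0.04 -0.12] 0.029 
    [ 0.04  0.57 -0.2   1.89  0.93  1.21 -0.89] [-0.74  0.96 -0.05  2.44  2.33  1.66  1.41] [-0.88  0.41  0.32  2.32  2.16  0.39  1.97]
3 45 -1 | -1 1 [ 0.99 -0.04 -0.12] 0.029 
    [ 0.66  0.93 -1.18  1.85  1.34  1.8   2.02] [-0.74  0.96 -0.05  2.44  2.33  1.66 -1.73] [ 0.19  0.61 -0.99  2.26  1.9   0.94 -0.65]
```

```bash
python3 - <<'E'
from h import *
c=cam("top")
crop(c,310,155,45,45,12,"pics/t2.png")
g=c["image"][160:190,318:346].max(2)
m=np.zeros((384,512),np.uint8); m[160:190,318:346]=(g>140)
n,l,st,ce=cv2.connectedComponentsWithStats(m); print(st,ce)
for u,v in((650,172),(684,173),(683,205),(650,204),(667,188)):
    X=ray(c,u/4+160-.375,v/4+130-.375,.084); print(X.round(3),(Rz(BY).T@(X-BOX)).round(4))
E
```

```text
[[     0      0    512    384 196244]
 [   318    160     28     26    275]
 [   323    169      1      2      2]
 [   322    168     10     14     75]
 [   322    182      1      1      1]
 [   343    185      3      1      3]
 [   342    187      4      2      7]
 [   337    189      1      1      1]] [[255.35535864 191.54099488]
 [335.19272727 167.        ]
 [323.         169.5       ]
 [326.25333333 175.45333333]
 [322.         182.        ]
 [344.         185.        ]
 [343.28571429 187.42857143]
 [337.         189.        ]]
[ 0.572 -0.177  0.084] [0.0134 0.017  0.084 ]
[ 0.572 -0.203  0.084] [ 0.0172 -0.0082  0.084 ]
[ 0.548 -0.202  0.084] [-0.0068 -0.0114  0.084 ]
[ 0.548 -0.178  0.084] [-0.0105  0.013   0.084 ]
[ 0.56  -0.19   0.084] [0.0037 0.0025 0.084 ]
```

View pics/t2.png

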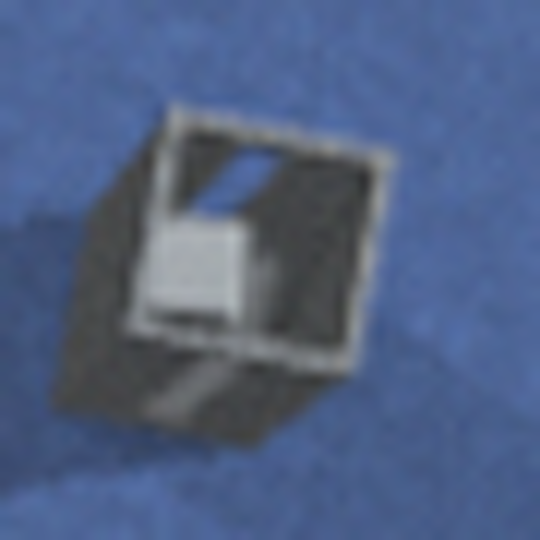

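The bar is near the middle of the box, about +4 mm in the box's x. I'll grasp from the middle side, with the tool pointing -y and 20° down, then pour over the near end of the tray. First comes the pre-grasp move, after checking that every later pose can be reached.

```bash
cat >> h.py <<'E'
H=.10; G=toolin(3,np.radians(20),1)
def pb(th_deg,mx=.024,lip=.022,lat=-.003):
    Rb,ob=pourbox(1,np.radians(th_deg),1,mx,lip); return tcp(Rb,ob+Rz(TY)[:,1]*lat,G,H)
E
python3 - <<'E'
from h import *
P,M=tcp(Rz(BY),BOX,G,H); print("grasp",P,env.ik(P,eul(M)).round(2))
for a in ((0,.024,.1),(25,.024,.03),(42,.024,.022),(42,-.07,.1)):
    Q,N=pb(*a); print(a,Q.round(3),N[:,2].round(2),env.ik(Q,eul(N)))
print(env.ik(P-.13*M[:,2],eul(M)))
env.servo_line([.286,-.611,.40],velocity=.25)
env.move_pose([.5,0.02,.40],[np.pi,0,-1.7+np.pi/2])
print(env.sense()["tool_pos"],env.sense()["joints"].round(2))
Q=P-.13*M[:,2]
env.move_pose(Q,eul(M))
s=env.sense();print(s["t"],s["tool_pos"],Q,s["joints"].round(2))
for n in("scene","top"): cv2.imwrite(f"pics/{n}1.png",cam(n)["image"])
E
```

```text
grasp [ 0.55320699 -0.20963435  0.09350162] [-0.15  0.8  -0.11  1.87  1.12  1.49 -1.16]
(0, 0.024, 0.1) [0.494 0.194 0.109] [-0.34  0.01 -0.94] [ 0.23992736  0.70445191 -0.90646486  1.70622678  0.34070173  1.27790062
  0.76674311]
(25, 0.024, 0.03) [0.493 0.194 0.066] [-0.71  0.03 -0.71] [ 0.18159164  0.99770897 -0.85259218  1.4598469   0.22942869  1.61274489
  0.8253558 ]
(42, 0.024, 0.022) [0.5   0.193 0.073] [-0.88  0.04 -0.47] [ 0.15997592  1.1736738  -0.87198185  1.27665394  0.14748471  1.88244719
  0.79440383]
(42, -0.07, 0.1) [0.406 0.197 0.151] [-0.88  0.04 -0.47] [ 0.20478955  0.967807   -0.88096241  1.53742734  0.00966149  1.78513931
  0.77686233]
[-0.17518887  0.80364212 -0.32508788  1.73860539  1.04584444  1.74361171
 -1.15639296]
[0.50024201 0.01899367 0.3998644 ] [ 0.47  0.11 -0.65  1.61  0.07  1.45 -1.89]
4.825 [ 0.57274643 -0.08968254  0.13894715] [ 0.57231703 -0.0889783   0.13796424] [ 0.03  0.88 -0.64  1.72  1.17  1.93 -1.24]
```

View pics/scene1.png

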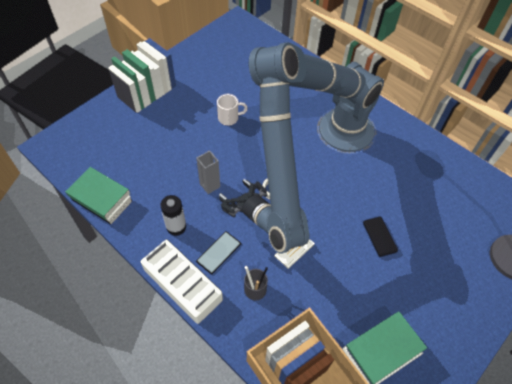

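View pics/top1.png

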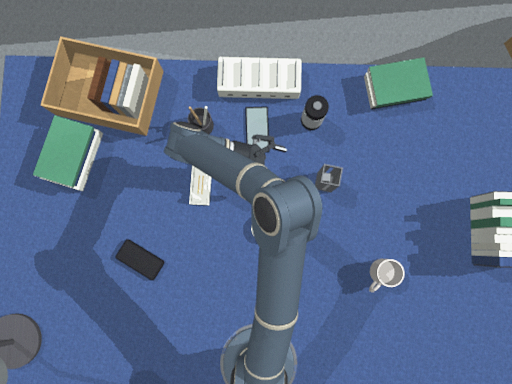

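The gripper is lined up with the box and its jaws straddle the box's line. The wrist passes near the pen cup at (201,122) in the top view. That cup could be in the way during the pour, so I'll measure its position.

```bash
python3 - <<'E'
from h import *
c=cam("top");s=cam("scene")
a=cv2.imread("pics/top0.png"); cv2.imwrite("pics/pc.png",cv2.resize(a[95:145,175:235],None,fx=10,fy=10,interpolation=cv2.INTER_CUBIC))
a=cv2.imread("pics/scene0.png"); cv2.imwrite("pics/pcs.png",cv2.resize(a[255:305,230:285],None,fx=10,fy=10,interpolation=cv2.INTER_CUBIC))
# cup rim
print(ray(c,201,118,.085),ray(c,201,129,0), ray(s,256,277,.085),ray(s,255,295,0))
print("lantern",ray(c,316,104,.16),"phone",ray(c,257,130,.009),"mug",ray(c,390,272,.092),"tape",ray(c,266,228,.025))
E
```

```text
[0.72979313 0.19137083 0.085     ] [0.71654962 0.20087224 0.        ] [0.72545346 0.19574715 0.085     ] [0.74460553 0.21254877 0.        ]
lantern [ 0.75950266 -0.14770332  0.16      ] phone [0.71566014 0.02146236 0.009     ] mug [ 0.28309192 -0.3766042   0.092     ] tape [ 0.40452077 -0.01397915  0.025     ]
```

View pics/pc.png

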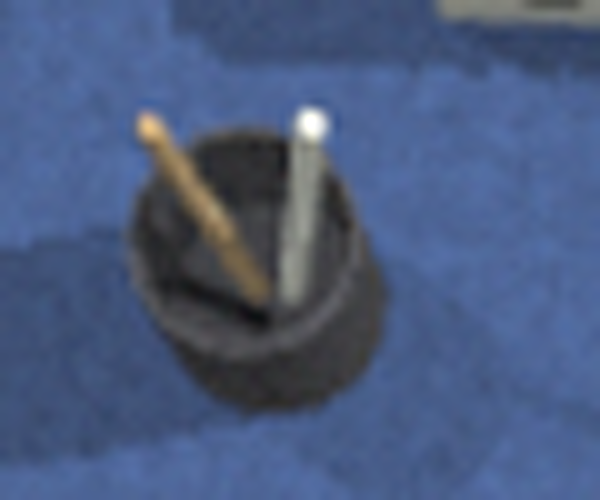

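The pen cup is at (0.728, 0.194) and its pens reach 0.16 m. With a 20° grasp pitch the wrist, about 0.3 m behind the TCP, would come down onto it during the pour. I'll use a flatter grasp of 8°, which keeps the wrist above the pens, and a shorter back-off.

```bash
sed -i 's/^H=.10; G=.*/H=.092; G=toolin(3,np.radians(8),1)/' h.py; python3 - <<'E'
from h import *
P,M=tcp(Rz(BY),BOX,G,H); print("grasp",P,env.ik(P,eul(M)))
for a in ((0,.024,.2),(20,.024,.15),(20,.024,.03),(38,.024,.022),(38,-.07,.1)):
    Q,N=pb(*a); print(a,Q.round(3),N[:,2].round(2),np.round(env.ik(Q,eul(N)),2),minz(Q,N).round(3),(Q-.3*N[:,2]).round(2))
Q=P-.08*M[:,2]
env.servo_line(Q,eul(M),velocity=.1)
s=env.sense();print(s["t"],s["tool_pos"],Q,s["joints"].round(2),s["force"])
for n in("scene","top"): cv2.imwrite(f"pics/{n}2.png",cam(n)["image"])
E
```

```text
grasp [ 0.55305667 -0.21058345  0.08935571] [ 0.0958642   0.99380579 -0.48197969  1.82042635  1.33715436  1.91865724
 -1.31994761]
(0, 0.024, 0.2) [0.49  0.194 0.208] [-0.14  0.01 -0.99] [ 0.49  0.7  -1.38  1.75  0.59  1.38  0.51] 0.274 [0.53 0.19 0.51]
(20, 0.024, 0.15) [0.488 0.194 0.182] [-0.47  0.02 -0.88] [ 0.4   0.92 -1.33  1.57  0.49  1.63  0.54] 0.226 [0.63 0.19 0.45]
(20, 0.024, 0.03) [0.488 0.194 0.062] [-0.47  0.02 -0.88] [ 0.38  1.07 -1.28  1.65  0.63  1.5   0.5 ] 0.106 [0.63 0.19 0.33]
(38, 0.024, 0.022) [0.494 0.194 0.072] [-0.72  0.03 -0.69] [ 0.32  1.22 -1.25  1.44  0.48  1.75  0.55] 0.092 [0.71 0.19 0.28]
(38, -0.07, 0.1) [0.4   0.197 0.15 ] [-0.72  0.03 -0.69] [ 0.4   1.05 -1.32  1.65  0.33  1.67  0.48] 0.17 [0.62 0.19 0.36]
5.75 [ 0.5658206  -0.13182517  0.10100177] [ 0.56544964 -0.13233735  0.10048956] [-0.04  0.99 -0.46  1.75  1.23  1.95 -1.31] [-0.1468657   0.99513752  0.24901996]
```

```bash
python3 - <<'E'
import cv2,numpy as np
a=cv2.imread("pics/scene2.png")[130:300,170:330]; b=cv2.imread("pics/top2.png")[90:260,170:360]
cv2.imwrite("pics/j2.png",np.hstack([cv2.resize(a,None,fx=2.2,fy=2.2),cv2.resize(b,None,fx=2.2,fy=2.2)]))
E
```

```text
(no output)
```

View pics/j2.png

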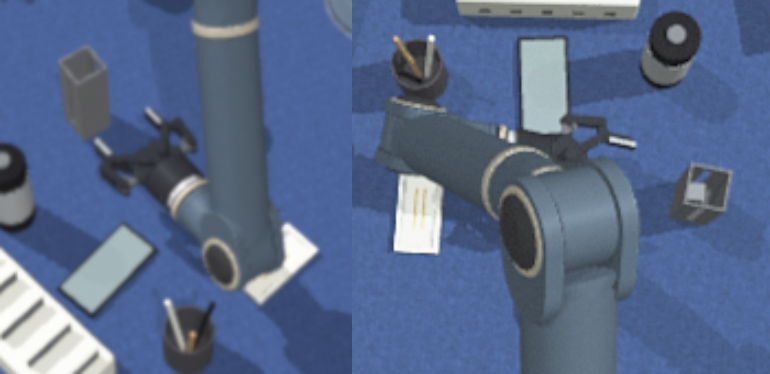

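Jaws are open and facing the box, and the wrist is clear of the pen cup. Approaching and gripping.

```bash
python3 - <<'E'
from h import *
P,M=tcp(Rz(BY),BOX,G,H)
print(env.servo_line(P,eul(M),velocity=.08,max_force=12))
print(env.sense()["tool_pos"],env.sense()["force"])
env.clamp(60)
s=env.sense();print(s["t"],s["width"],s["joints"].round(2),s["force"])
print(env.servo_line(P+[0,0,.03],eul(M),velocity=.05))
s=env.sense();print(s["t"],s["width"],s["tool_pos"],s["force"],s["ft_torque"])
for n in("scene","top"): cv2.imwrite(f"pics/{n}3.png",cam(n)["image"])
a=cv2.imread("pics/scene3.png")[130:300,170:330]; b=cv2.imread("pics/top3.png")[90:260,170:360]
cv2.imwrite("pics/j3.png",np.hstack([cv2.resize(a,None,fx=2.2,fy=2.2),cv2.resize(b,None,fx=2.2,fy=2.2)]))
E
```

```text
False
[ 0.55337594 -0.20987337  0.08928021] [ 0.64269059 -0.02227859  0.06580217]
7.4 0.05248801375379309 [ 0.05  0.98 -0.42  1.82  1.31  1.87 -1.31] [0.77148015 1.07439489 0.16219034]
False
8.15 0.05255283566497141 [ 0.55298732 -0.2106126   0.11928992] [ 0.99550023 -0.10871654 -2.28634326] [ 1.7709484  -0.24336566  0.0145303 ]
```

View pics/j3.png

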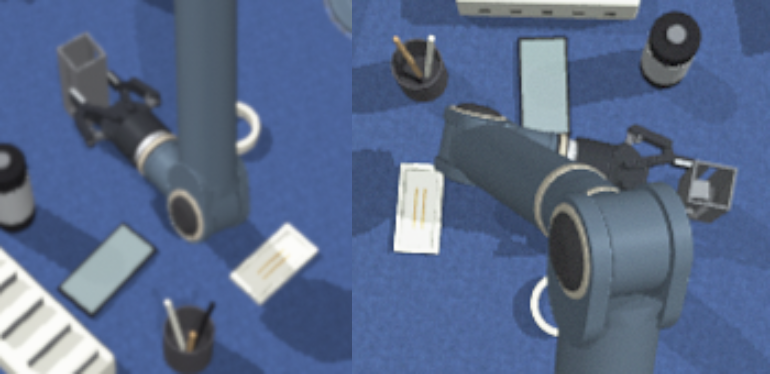

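```bash
python3 - <<'E'
from h import *
P,M=tcp(Rz(BY),BOX,G,H)
env.servo_line(P+[0,0,.21],eul(M),velocity=.15)
s=env.sense();print(s["t"],s["joints"].round(2))
Q,N=pb(0,.024,.25)
try: env.servo_line(Q,eul(N),velocity=.13)
except env.PlanningError as e: print("ERR",e)
s=env.sense();print(s["t"],s["joints"].round(2),s["tool_pos"],Q,s["width"])
for a in ((20,.024,.15),(20,.024,.03),(38,.024,.022),(38,-.07,.1)):
    Q,N=pb(*a); print(a,np.round(env.ik(Q,eul(N)),2))
for n in("scene","top"): cv2.imwrite(f"pics/{n}4.png",cam(n)["image"])
a=cv2.imread("pics/scene4.png")[130:300,170:330]; b=cv2.imread("pics/top4.png")[90:260,150:340]
cv2.imwrite("pics/j4.png",np.hstack([cv2.resize(a,None,fx=2.2,fy=2.2),cv2.resize(b,None,fx=2.2,fy=2.2)]))
E
```

```text
9.6 [ 0.06  0.63 -0.43  1.82  1.28  1.93 -0.98]
12.9167 [ 0.41  0.49 -1.15  1.69  0.36  1.37  0.72] [0.49021342 0.19381383 0.2582649 ] [0.49027305 0.19386767 0.25818491] 0.05277541314218293
(20, 0.024, 0.15) [ 0.31  0.76 -1.06  1.57  0.31  1.54  0.72]
(20, 0.024, 0.03) [ 0.27  0.89 -0.99  1.66  0.41  1.36  0.7 ]
(38, 0.024, 0.022) [ 0.23  1.05 -0.96  1.44  0.29  1.66  0.75]
(38, -0.07, 0.1) [ 0.3   0.87 -1.05  1.66  0.17  1.6   0.69]
```

View pics/j4.png

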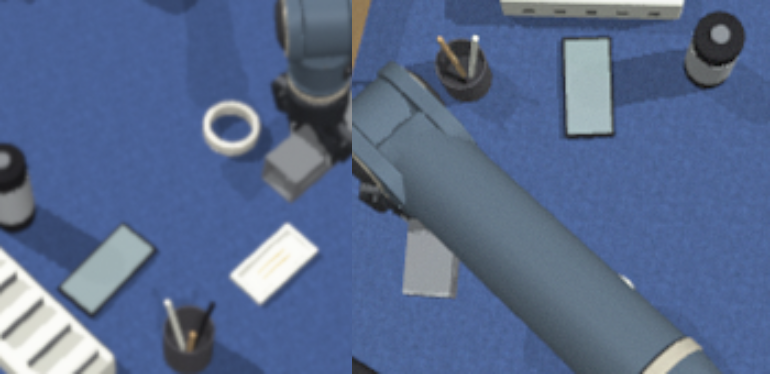

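```bash
python3 - <<'E'
from h import *
Q,N=pb(20,.024,.03)
env.servo_line(Q,eul(N),velocity=.08)
s=env.sense();print(s["t"],s["joints"].round(2),s["tool_pos"]-Q,s["force"])
c=cam("scene"); im=c["image"].copy()
# predicted box corners from tool pose
M=Ro.from_euler("xyz",s["eef_rot"]).as_matrix(); Rb=M@G.T; ob=s["tool_pos"]-.019*M[:,2]-Rb@np.array([0,0,H])
k=4; im=im[190:310,210:340]; im=cv2.resize(im,None,fx=k,fy=k,interpolation=cv2.INTER_CUBIC)
for z in(0,.16):
  for x,y in((-.027,-.027),(.027,-.027),(.027,.027),(-.027,.027)):
    u=(proj(c,ob+Rb@np.array([x,y,z]))-[210,190]+.5)*k-.5; cv2.circle(im,tuple(int(v) for v in u),3,(0,0,255) if z else (0,255,0),-1)
cv2.imwrite("pics/s5.png",im)
E
```

```text
15.625 [ 0.27  0.88 -0.98  1.66  0.41  1.36  0.71] [7.34280303e-05 7.56262087e-05 3.38041878e-04] [ 0.77953267  0.42205413 -2.77497738]
```

View pics/s5.png

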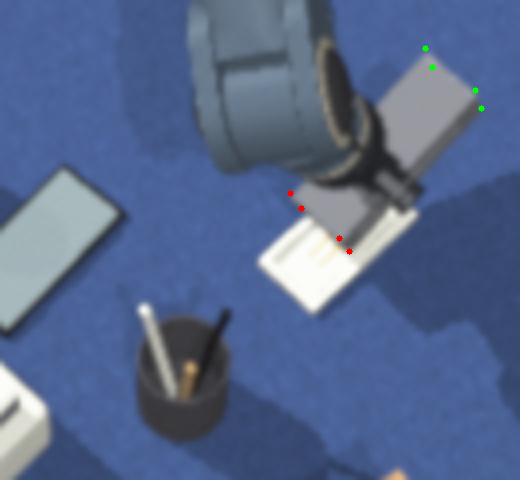

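The predicted mouth corners (red) match the picture: the mouth is over the tray, the box stays behind it, and the wrist is clear of the pen cup. Now I'll tilt slowly.

```bash
python3 - <<'E'
from h import *
p0=env.sense()["tool_pos"]
for th in (28,34,39):
    Q,N=pb(th,.024,.022); d=np.linalg.norm(Q-p0); p0=Q
    env.servo_line(Q,eul(N),velocity=max(d/1.2,.003))
    env.hold(.3)
    s=env.sense();print(th,d,s["t"],s["force"].round(2),s["ft_torque"].round(3),s["joints"].round(2))
c=cam("scene"); crop(c,240,200,110,80,7,"pics/s6.png"); c=cam("top"); crop(c,160,130,90,110,5,"pics/t6.png")
E
```

```text
28 0.001546333193455324 16.6917 [-0.37 -0.55 -2.8 ] [-0.032 -0.885 -0.003] [ 0.25  0.96 -0.97  1.56  0.35  1.49  0.74]
34 0.006266655861611557 18.3417 [-0.66  0.57 -3.17] [-0.027 -1.032  0.052] [ 0.23  1.01 -0.96  1.49  0.31  1.59  0.76]
39 0.0051010605868408295 19.9917 [ 0.4   0.21 -1.87] [-0.006 -1.178  0.023] [ 0.22  1.05 -0.95  1.43  0.27  1.67  0.76]
```

View pics/s6.png

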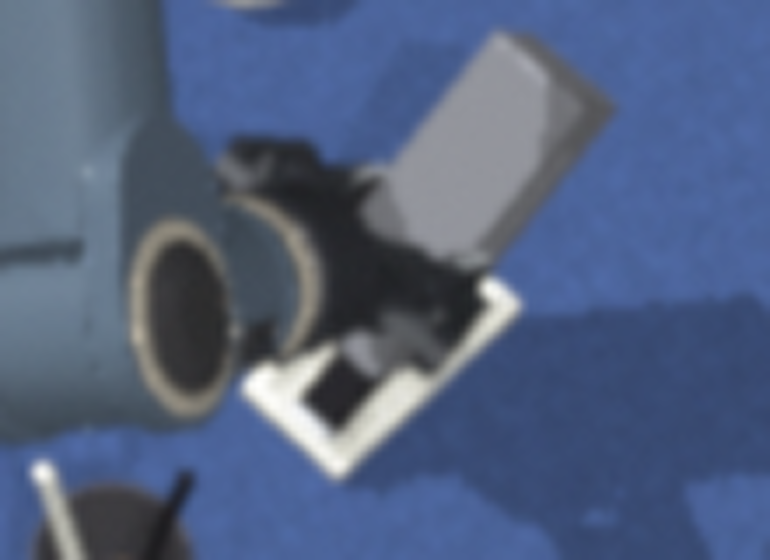

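View pics/t6.png

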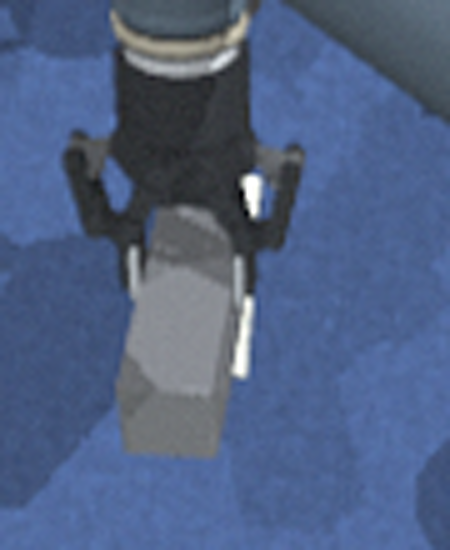

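The bar has slid out. Its black body is at (340,390) in the scene crop, centred across the tray and against the far rim. Now I'll withdraw the box along its axis.

```bash
python3 - <<'E'
from h import *
Q,N=pb(39,.024,.022)
a=np.radians(32); b=-(Rz(TY)[:,0]*np.cos(a))+np.array([0,0,np.sin(a)])
print(env.servo_line(Q+.06*b,eul(N),velocity=.05)); env.hold(.3)
s=env.sense();print(s["t"],s["force"].round(2),s["joints"].round(2))
c=cam("scene"); crop(c,240,200,110,80,7,"pics/s7.png")
E
```

```text
False
21.7417 [-0.7   0.29 -1.83] [ 0.26  0.97 -0.99  1.56  0.23  1.63  0.73]
```

View pics/s7.png

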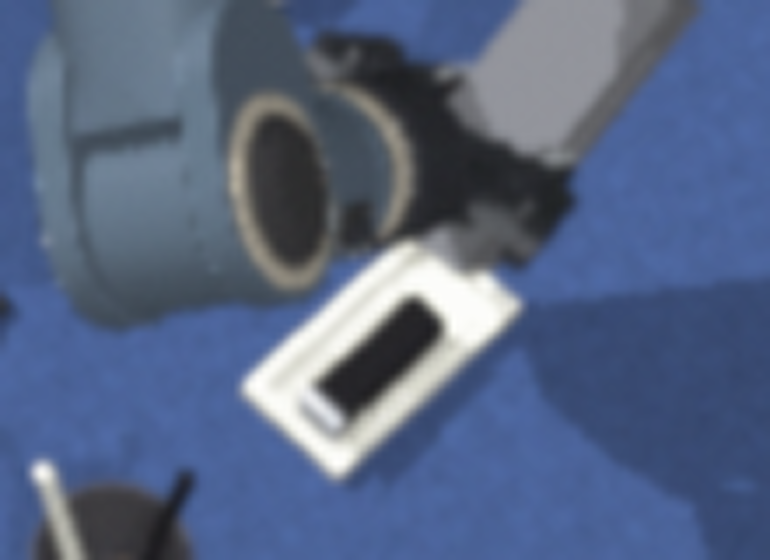

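The bar now lies flat in the tray, with its metal end near the far rim at (323,410). I'll lift the box away and stand it back on its original spot.

```bash
python3 - <<'E'
from h import *
Q,N=pb(20,-.05,.2); env.servo_line(Q,eul(N),velocity=.1)
Q,N=pb(0,.0,.25); env.servo_line(Q,eul(N),velocity=.07)
P,M=tcp(Rz(BY),BOX,G,H)
env.servo_line(P+[0,0,.21],eul(M),velocity=.13)
s=env.sense();print(s["t"],s["joints"].round(2))
env.servo_line(P+[0,0,.02],eul(M),velocity=.12)
s=env.sense();print(s["t"],s["joints"].round(2),s["force"].round(2))
print(env.servo_line(P+[0,0,-.001],eul(M),velocity=.02,max_force=4))
s=env.sense();print(s["t"],s["tool_pos"]-P,s["force"].round(2),s["ft_torque"].round(2))
c=cam("scene");im=c["image"]; a=im[130:220,170:290]; c2=cam("top"); b=c2["image"][130:220,170:360]
cv2.imwrite("pics/s8.png",cv2.resize(a,None,fx=6,fy=6,interpolation=cv2.INTER_CUBIC)); cv2.imwrite("pics/t8.png",cv2.resize(b,None,fx=4,fy=4,interpolation=cv2.INTER_CUBIC))
E
```

```text
27.5917 [ 0.05  0.63 -0.42  1.82  1.28  1.92 -0.98]
29.325 [ 0.02  0.93 -0.38  1.83  1.29  1.85 -1.28] [ 0.71 -0.48 -1.6 ]
True
30.3167 [1.04004550e-06 1.42118942e-04 4.86052474e-05] [0.58 1.55 3.42] [0.38 0.   0.16]
```

View pics/s8.png

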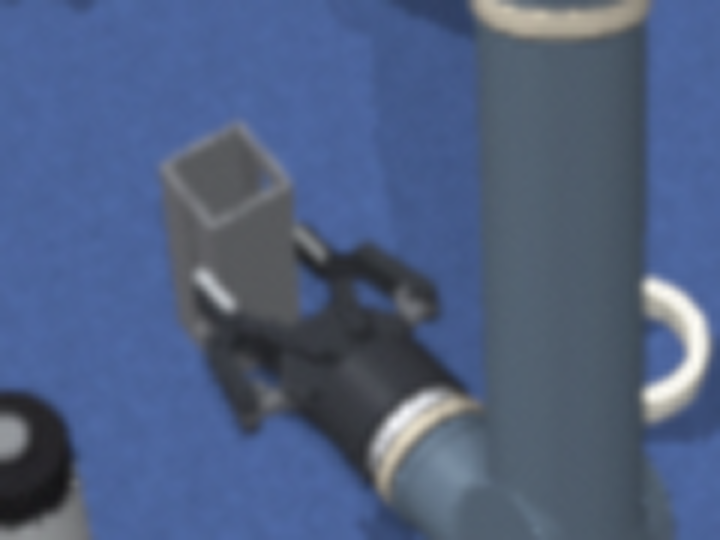

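View pics/t8.png

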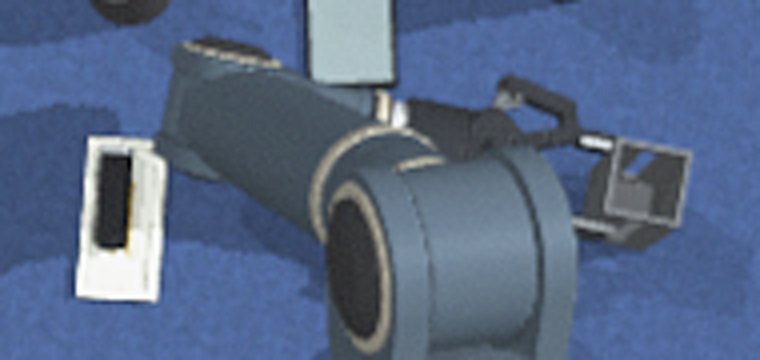

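The box is back on the table and empty, and the bar is in the tray. Next I'll release, back off and check both.

```bash
python3 - <<'E'
from h import *
P,M=tcp(Rz(BY),BOX,G,H)
env.gripper_open()
env.servo_line(P-.085*M[:,2],eul(M),velocity=.06)
s=env.sense();print(s["t"],s["width"],s["force"].round(2))
env.servo_line(P-.085*M[:,2]+[0,0,.2],eul(M),velocity=.15)
env.move_pose([.48,-.02,.42],[np.pi,0,-.13]); 
s=env.sense();print(s["t"])
c=cam("top"); crop(c,160,130,200,80,4,"pics/t9.png"); cv2.imwrite("pics/top9.png",c["image"])
c2=cam("scene"); cv2.imwrite("pics/scene9.png",c2["image"]); crop(c2,250,215,80,65,8,"pics/s9.png")
E
```

```text
32.4167 0.08529092560889825 [-0.16  0.05  0.49]
34.975
```

View pics/t9.png

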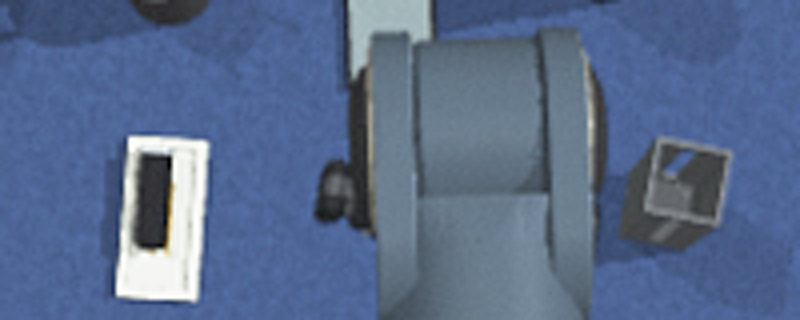

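View pics/s9.png

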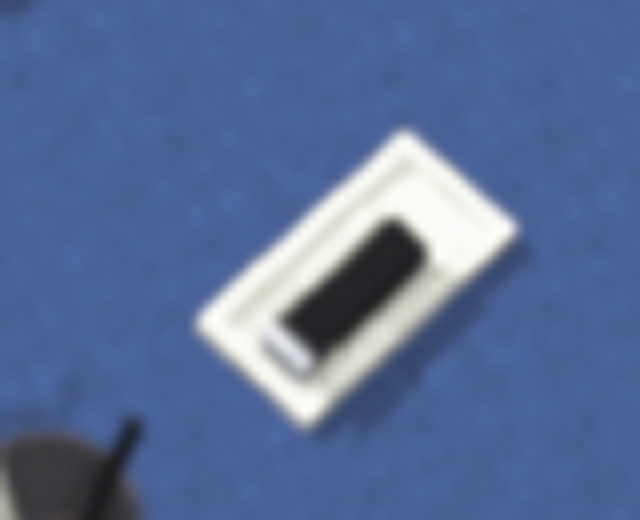

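View pics/scene9.png

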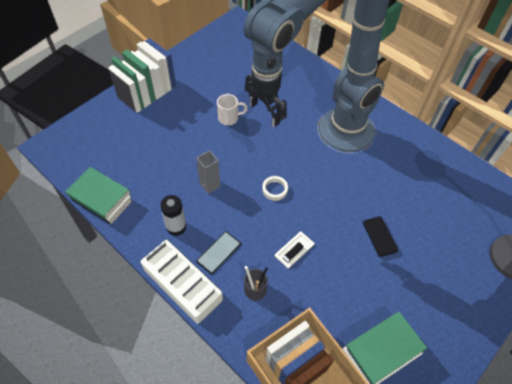

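```bash
python3 - <<'E'
from h import *
for n in("top","scene"):
    c=cam(n); im=c["image"]; m=np.zeros(im.shape[:2],np.uint8)
    r=(slice(155,210),slice(185,215)) if n=="top" else (slice(232,268),slice(276,314))
    m[r]=im[r].max(2)<90
    k=max(cv2.findContours(m,0,1)[0],key=cv2.contourArea); b=cv2.boxPoints(cv2.minAreaRect(k.astype(np.float32)))
    for z in(.029,):
        P=np.array([Rz(TY).T@(ray(c,*q,z)-TRAY) for q in b]); print(n,b.round(1).tolist(),P.round(4).tolist(),P.mean(0))
c=cam("scene")
# metal end top corners in s9 crop, and dark rear top corners
for q in ((283,320),(322,352),(264,340),(305,378),(395,213),(432,240)):
    X=ray(c,q[0]/8+250-.44,q[1]/8+215-.44,.029); print(q,(Rz(TY).T@(X-TRAY)).round(4))
# tray corners in s9 for check
for q in ((405,127),(520,228),(308,430),(195,325)):
    X=ray(c,q[0]/8+250-.44,q[1]/8+215-.44,.011); print("tray",X.round(3),(Rz(TY).T@(X-TRAY)).round(4))
E
python3 - <<'E'
import cv2
a=cv2.imread("pics/top9.png")[155:215,180:220]; cv2.imwrite("pics/t10.png",cv2.resize(a,None,fx=10,fy=10,interpolation=cv2.INTER_CUBIC))
E
```

```text
top [[193.1999969482422, 190.89999389648438], [194.8000030517578, 168.5], [202.5, 169.0], [200.89999389648438, 191.39999389648438]] [[-0.0243, 0.0178, 0.029], [0.0459, 0.0184, 0.029], [0.0457, -0.0055, 0.029], [-0.0245, -0.006, 0.029]] [0.01071175 0.0061534  0.029     ]
scene [[285.5, 254.5], [298.0, 242.0], [302.5, 246.5], [290.0, 259.0]] [[0.0468, 0.0028, 0.029], [-0.016, -0.0002, 0.029], [-0.0147, 0.0212, 0.029], [0.0477, 0.0239, 0.029]] [0.01593452 0.01190453 0.029     ]
(283, 320) [0.0483 0.0016 0.029 ]
(322, 352) [0.047  0.0224 0.029 ]
(264, 340) [0.0603 0.0025 0.029 ]
(305, 378) [0.0603 0.0255 0.029 ]
(395, 213) [-0.0204 -0.0001  0.029 ]
(432, 240) [-0.0225  0.0188  0.029 ]
tray [0.475 0.168 0.011] [-0.0613 -0.0299  0.011 ]
tray [0.477 0.233 0.011] [-0.0613  0.0356  0.011 ]
tray [0.607 0.23  0.011] [0.069  0.0376 0.011 ]
tray [0.605 0.166 0.011] [ 0.0692 -0.0266  0.011 ]
```

View pics/t10.png

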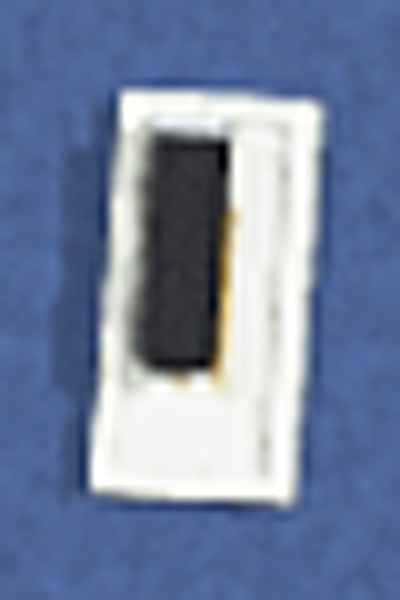

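```bash
python3 - <<'E'
from h import *
a=cv2.imread("pics/scene0.png").astype(int);b=cam("scene")["image"].astype(int)
d=(abs(a-b).max(2)>60)
for n,(u,v) in dict(pen=(256,283),phone=(219,252),lantern=(173,215),tape=(275,188),fpb=(380,236),mug=(230,109),box=(208,171)).items(): print(n,d[v-22:v+22,u-22:u+22].sum())
env.hand_in()
E
```

```text
pen 0
phone 0
lantern 0
tape 0
fpb 0
mug 53
box 0
the job is handed in; nothing more can be done
```

I handed the job in at about 35 s of the 67 s allowed. I gripped the box from the side, carried it over to the tray and tilted it slowly to 39° below level. The power bank slid out into the tray, and I drew the box back, stood it on its original spot and released it.

My last checks, all from the camera images:

- **Power bank:** it lies flat and lengthwise in the tray, with its metal end against the far rim. I measure its centre at about +15.5 mm along and +6 to +8 mm across. The along margin is thin (limit 18 mm), but the rim itself should stop it at about 16 mm. The two cameras disagreed by about 4 mm, partly because the tray itself appears offset in the scene view, and I used the tray-relative value.
- **Box:** it stands empty where it started, and its mouth corners match the first picture to about a pixel.
- **Other things:** comparing the first and last pictures showed no change at the pen cup, phone, lantern, tape roll or flat power bank. About 53 pixels changed near the mug. I put that down to the arm being in view, because the last full picture shows the gripper beside the mug and the mug in its place. I did not check it separately.

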